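# Pump down the culture jar

### The arm

A 7-joint arm with a two-finger parallel gripper is mounted at the origin on the work surface. World frame = base frame: x ahead of the robot, y to its left, z up, the work surface at z = 0. Lengths are in m, angles in rad, forces in N, time in s.
With the tool pointing down it reaches from about 0.425 to 0.925 m from the base axis. Payload 6.8 kg.
Tool frame: the origin (TCP) lies on the front face of the gripper's body, between the roots of the fingers; the fingertips stand 73 mm ahead of it and the grasp point (between the pads) lies 54 mm ahead of it; z points along the fingers, x is the direction in which the jaws open and shut, and the axes are right-handed (so a half turn about z gives the same grasp; the last joint's range is limited). The gripper opens to 85 mm and grips with 20 to 120 N. Pads are 22 mm wide; open, the fingers measure 114 mm over their backs; the gripper's body (76 mm by 85 mm) begins 54 mm behind the grasp point. The pads swing forward as they close: fully open they stand 13 mm farther back than shut.
Start: joints at [-1.349, 0.477, 0.022, 1.555, -0.011, 1.109, -0.083], TCP at [0.219, 0.639, 0.304] pointing down, gripper open.
Joint ranges: [-2.96, 2.96], [-0.34, 2.1], [-1.41, 1.46], [0.24, 2.44], [-1.37, 4.51], [0.17, 1.92], [-2.96, 2.96]. Speed limits (rad/s): [2.39, 2.39, 3.14, 3.14, 3.14, 3.14, 3.14].

### API

Orientations are given as a unit quaternion [w, x, y, z].
In Python, from station import get_obs, read_camera, hand_in gives the robot as it stands. The module is installed in compiled form; this text tells all that it offers.
- The arm moves only by the shell command python3 -m creep 'ROWS' [FORCE]. ROWS is JSON, a list that holds one entry, the list of rows, each a list of 7 numbers: the turn, a rotation vector about the tool's x, y, z in rad, then the shift along the tool's x, y, z in m, then the finger opening in m, from 0 to 0.0854. A call has 1 to 20 rows; each row shifts and turns the pose as measured when the row begins, along the tool's axes as they then stand; what a row does not reach is not made up. A row lasts 1/12 s, in which the tool goes at most 41.7 mm and 7.16 degrees, less where a joint would pass 70% of its speed; a pose out of reach is approached as far as the arm can. A call is refused whole if a number of a shift passes 0.0417 or a number of a turn 0.125, either way. A call with a gripper value outside its range is refused whole. The fingers move at their own pace and stop on an object; FORCE is the grip in N (left out, the last holds). Time passes only in rows, so rows that do not move let the fingers close. It gives the time, the measured TCP pose, the force and the opening at its end, in the units of the state.
- get_obs(): the state, without advancing time (a new reading comes with each control period).
- read_camera(name): name is "side" or "top" or "wrist"; returns a dict with "color" (400x640x3 uint8, red, green, blue), "range_z" (400x640 float32, m along the optical axis (not along the pixel's ray), 0 where there is no reading), "fovy" (degrees; the focal length in pixels is half the picture's height over the tangent of half this angle, whatever the lens; pixels are square), "cx", "cy" (the principal point, pixels), "rvec" (rotation vector, rad) and "tvec" (3), from world to camera coordinates, as OpenCV has them. Camera axes: x right, y down, z forward; pixel columns grow to the right and rows downward; lengths in m; the calibration is good to about 2 mm. A picture is of the moment at which its call begins.
- hand_in(): hands the job in, once; it reports no verdict.
The state is a dict: "t": time; "q": joint angles; "joint_vel": joint speeds; "joint_torque": joint torques, N m; "eef_pos": TCP position; "tool_rot": TCP orientation; "contact_force": force on the tool from outside, world axes, zero at the start; "torque": the same for the moment, N m; "gripper_width": opening from 0.0 (shut) to 1.0 (fully open).
Only numpy, scipy, OpenCV 4.12 (cv2) and the standard library are available. Lean on these libraries where they do the work, as an engineer would, in place of code of your own. Each camera call takes 0.05 s, during which the arm holds its last target.

### The job

Two clear culture jars stand on the lab bench, each with a pump knob in the middle of its lid and a black indicator pin beside it. One jar is finished, its pin stands fully out; on the other jar the pin is still low: press that jar's pump knob all the way down and let it come all the way up again, stroke after stroke, until its pin stands fully out like the one on the finished jar, then stop without pressing another stroke and leave the knob up. Use the fingertips on the knob only: do not touch the pin, do not pump the finished jar, do not lift, tip or shove the jars, and leave everything else where it is.

Things in the scene. Friction and masses are not known exactly. Their poses are not given: they have to be found in the camera images.
- jar: the jar to pump: clear plastic cylinder, 136 mm across its white lid, lid top 150 mm above the bench, 1.5 kg, loose on the bench. Origin at the centre of its underside, z up; the pump is on the z axis, the indicator pin 46 mm from it along the jar's +x, and a fixed grey vent cap (24 mm across, 10 mm high) 46 mm along its -x
- pump_top (a point): centre of the top face of the jar's pump knob, a black mushroom knob 48 mm across and 16 mm thick (flat top 42 mm across); 209 mm above the bench when up, 194 mm when fully down
- pump (a joint): travel of the jar's pump knob straight down, m: 0 = up (where its spring returns it), 0.015 = fully down. The spring takes 8 N at the top, 14 N at the bottom. Each stroke lifts the pin as the knob comes UP again: a stroke to the bottom and all the way back raises it by 10 mm (the first stroke by 5 to 15 mm); strokes shorter than 11 mm may give nothing
- pin (a joint): how far the jar's indicator pin is out, m: starts between 0 and 0.014, fully out at 0.040; it stays where it is between strokes. Three or four full strokes are needed
- pin_tip (a point): tip of the jar's indicator pin, an upright black rod 14 mm thick in a collar on the lid: 160 mm above the bench when fully in, 200 mm when fully out
- pin_rod: the indicator pin itself; its origin is on its axis 4 mm under the tip
- ready_jar: the finished jar, of the same make and size, its pin standing fully out; loose, origin at the centre of its underside
- ready_pump_top (a point): centre of the top face of the finished jar's pump knob, as on the other jar
- ready_pin_tip (a point): tip of the finished jar's pin, 200 mm above the bench
- ready_pump (a joint): travel of the finished jar's pump knob, 0 = up, 0.015 = fully down
- dish_a: bystander: closed culture dish 90 mm across, 15 mm high, origin at the centre of its underside
- dish_b: bystander: another such dish
- dropper: bystander: small dropper bottle between the jars, 26 mm across, 68 mm high
- slide_box: bystander: flat slide box, 85 x 60 x 30 mm, beyond the jars
- tweezers: bystander: steel tweezers lying nearer the robot than the jars, 115 mm long, 8 mm high
- reagent: bystander: amber bottle, 60 mm across, 110 mm high, beyond the jars
There are look-alikes about, which are no part of the job. Leave any blue look-alike of the jar alone. Leave any green look-alike of the ready_jar alone.

How it is judged:
On the way, in this order (a step that is already met when the one before it is completed fails the run):
1. the pump knob is pressed down (value of joint pump above 0.011 m), for 0.02 s.
2. the pin stands fully out with the knob up again (value of joint pin above 0.0375 m and value of joint pump below 0.003 m), for 0.1 s.
At the end, for the whole second after the job is handed in: The jar's pin is at least 37.5 mm out (fully out is 40), its pump knob and the finished jar's are up (within 2 mm), and both jars stand upright and still on the bench (value of joint pin above 0.0375 m and value of joint each of pump, ready_pump below 0.002 m and angle between each of jar, ready_jar's own z axis and vertical below 0.05 rad and height (world z) of each of jar, ready_jar below 0.005 m and linear speed of each of jar, ready_jar below 0.02 m/s); the robot touches nothing.
It fails at once if another stroke (over 8 mm) is pressed when the pin is already fully out (value of joint pin above 0.0375 m and value of joint pump above 0.008 m).
It fails at once if the indicator pin is pushed, pulled or gripped (over 1 N) (contact force between any of the fingers, the arm and pin_rod above 1 N).
It fails at once if the finished jar is pumped (knob down over 5 mm) (value of joint ready_pump above 0.005 m).
It fails at once if a jar is lifted (10 mm), tipped (0.15 rad) or shoved (30 mm) (height (world z) of any of jar, ready_jar above 0.01 m or angle between any of jar, ready_jar's own z axis and vertical above 0.15 rad or distance of any of jar, ready_jar from where it was at the start of the episode above 0.03 m).
It fails at once if a bystander is moved by over 20 mm (distance of any of dish_a, dish_b, dropper, slide_box, tweezers, reagent from where it was at the start of the episode above 0.02 m).
It also fails if it takes over 45 s, if anything falls off the work surface, if the arm or the gripper's body presses on something with over 40 N, if the wrist force passes 120 N, or if a joint passes its speed limit or range.

## Working session

There is one attempt and no reset: what is moved stays moved. The work goes in short steps, Python scripts to look and compute and a shell command to move; the robot and the scene stay as the last step left them, time stands still between calls to the robot, and variables do not carry over. Pictures are saved under pics/ and viewed, and the job is handed in when it is done.

```bash
mkdir -p pics; cat > h.py <<'E'
import numpy as np,cv2
from station import get_obs, read_camera
def cam(n):
    c=read_camera(n); 
    R,_=cv2.Rodrigues(np.array(c['rvec'],float)); f=200/np.tan(np.radians(c['fovy'])/2)
    c['R']=R;c['f']=f;c['t']=np.array(c['tvec'],float).reshape(3); c['C']=-R.T@c['t'];return c
def ray(c,u,v): 
    d=c['R'].T@np.array([(u-c['cx'])/c['f'],(v-c['cy'])/c['f'],1.]); return c['C'],d
def onz(c,u,v,z):
    C,d=ray(c,u,v); return C+d*(z-C[2])/d[2]
def pt(c,u,v):
    C,d=ray(c,u,v); return C+d*c['range_z'][int(v),int(u)]
def proj(c,p):
    q=c['R']@np.array(p)+c['t']; return q[:2]/q[2]*c['f']+[c['cx'],c['cy']]
def save(c,name): cv2.imwrite('pics/'+name,cv2.cvtColor(c['color'],cv2.COLOR_RGB2BGR))
E
python3 - <<'E'
from h import *
for n in ['side','top','wrist']:
    c=cam(n);save(c,n+'0.png');print(n,c['C'].round(3),c['f'],c['R'].round(2).tolist())
print(get_obs())
E
```

```text
side [0.494 0.796 0.67 ] 396.5035359651397 [[-1.0, -0.01, -0.01], [0.0, 0.54, -0.84], [0.02, -0.84, -0.54]]
top [ 0.438 -0.017  1.532] 450.32963884422105 [[0.03, -1.0, 0.02], [-1.0, -0.03, -0.07], [0.07, -0.02, -1.0]]
wrist [0.153 0.662 0.372] 283.1908639304264 [[0.32, 0.95, -0.0], [0.91, -0.31, 0.27], [0.26, -0.09, -0.96]]
{'t': 0.15, 'q': array([-1.34910307,  0.47761519,  0.02235404,  1.55620399, -0.01149766,
        1.10930244, -0.08309914]), 'joint_vel': array([ 0.00042651, -0.00322941, -0.00038588, -0.0045549 , -0.00057946,
       -0.00122477,  0.00216141]), 'joint_torque': array([ 3.40739971e-03, -5.96926904e+01,  1.61041807e+00, -2.81490254e+01,
        1.26373238e-02,  6.57194076e-03, -1.46446746e-05]), 'eef_pos': array([0.21848709, 0.63829266, 0.3031544 ]), 'tool_rot': array([ 4.48130352e-04,  8.13582864e-01,  5.81448564e-01, -5.38205457e-04]), 'contact_force': array([ 0.34199728,  0.91053289, -0.91457794]), 'torque': array([ 0.01614748, -0.00428038,  0.01378778]), 'gripper_width': 0.9972625901306595}
```

View pics/side0.png

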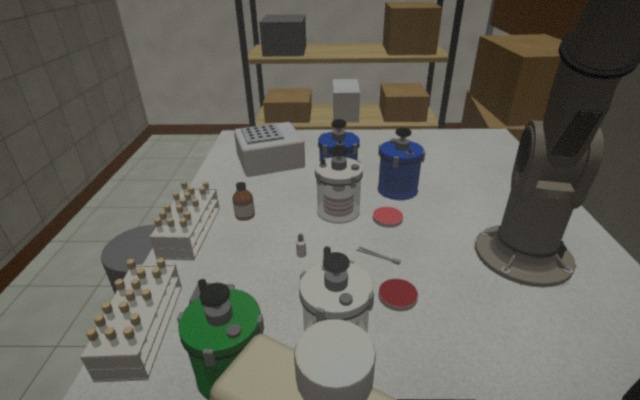

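View pics/top0.png

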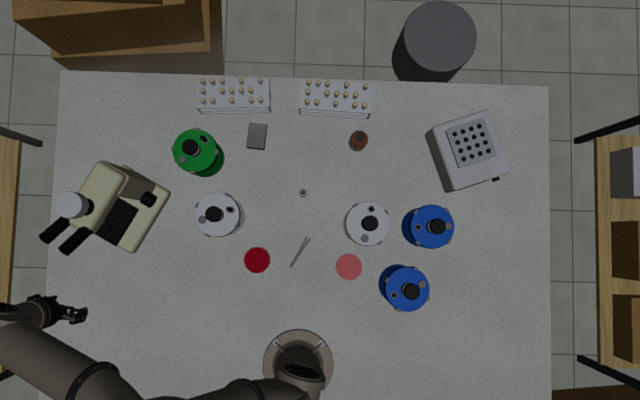

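View pics/wrist0.png

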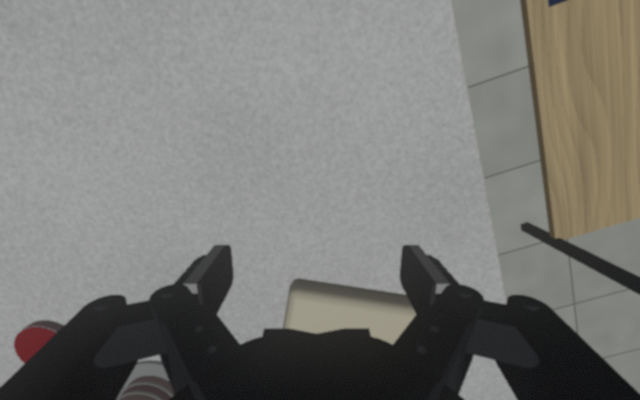

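```bash
python3 - <<'E'
from h import *
c=cam('side');t=cam('top')
a=cv2.resize(c['color'][235:325,285:395],(400,327),interpolation=3)
b=cv2.resize(c['color'][140:230,285:395],(400,327),interpolation=3)
d=cv2.resize(t['color'][185:245,180:253],(400,327),interpolation=3)
e=cv2.resize(t['color'][193:253,331:404],(400,327),interpolation=3)
im=np.vstack([np.hstack([a,b]),np.hstack([d,e])])[:, :, ::-1]
cv2.imwrite('pics/crop.png',cv2.resize(im,(720,588)))
for u,v in [(217,214),(214,214),(229,210),(206,224),(370,223),(365,239),(375,210)]:
    print(u,v,pt(t,u,v).round(3))
E
```

```text
217 214 [0.486 0.243 0.21 ]
214 214 [0.486 0.253 0.204]
229 210 [0.499 0.211 0.199]
206 224 [0.457 0.287 0.151]
370 223 [ 0.473 -0.206  0.21 ]
365 239 [ 0.425 -0.199  0.159]
375 210 [ 0.515 -0.23   0.146]
```

View pics/crop.png

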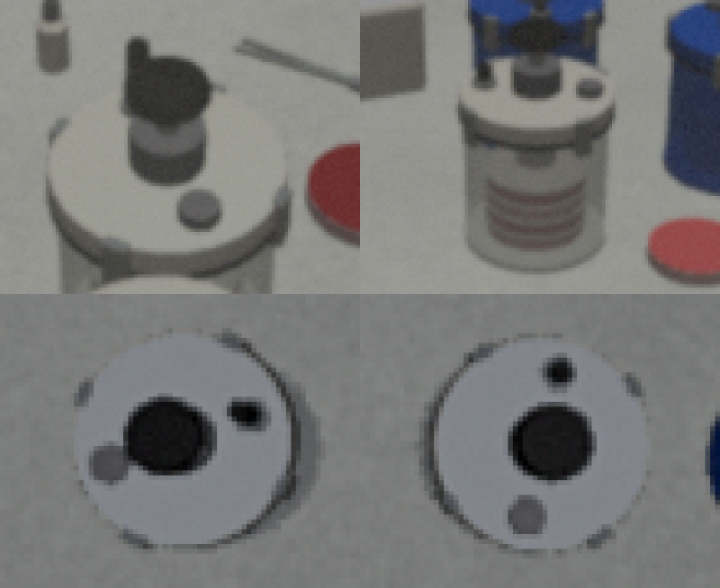

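The pumpable-looking candidates in the side view are:
- white near jar (336,290): pin tall at (326,255), so this is the finished one
- white far jar (338,190): pin low at (323,163), so this is the target
- blue jars (400,165) and (338,145): look-alikes
- green jar (215,320): look-alike

In the top view the target is the white jar at (367,223). Its knob is at (370,223), its pin at (371,209) and its vent at (366,239). The close crops confirm this choice.

```bash
python3 - <<'E'
from h import *
t=cam('top')
v,u=np.mgrid[0:400,0:640]
d=np.stack([(u-t['cx'])/t['f'],(v-t['cy'])/t['f'],np.ones(u.shape)],-1)@t['R']
P=t['C']+d*t['range_z'][...,None]
g=cv2.cvtColor(t['color'],cv2.COLOR_RGB2GRAY)
def rep(n,m):
    p=P[m];print(n,m.sum(),p.mean(0).round(4),'mid',((p.min(0)+p.max(0))/2).round(4),'ptp',np.ptp(p,0).round(3), 'px',u[m].mean().round(1),v[m].mean().round(1))
for n,(uc,vc) in dict(T=(370,223),R=(214,214)).items():
    box=(abs(u-uc)<14)&(abs(v-vc)<10)
    rep(n+'top',box&(P[...,2]>.203)&(g<70)); print(np.median(P[box&(g<40)],0))
    m=box&(g<50); 
    n_,l,s,c=cv2.connectedComponentsWithStats(m.astype('uint8')); i=1+s[1:,4].argmax(); print('black blob',c[i],s[i],onz(t,*c[i],.209).round(4))
pb=(abs(u-371)<6)&(abs(v-209)<5)&(g<70)
rep('pin',pb); print(onz(t,371,209,.165))
print('pin z max',P[pb][:,2].max(), 'ready pin', P[205:217,222:236,2].max())
for n,(a,b,c_,d_) in dict(scope=(60,155,150,260)).items():
    print(n,P[b:d_,a:c_,2].max())
E
```

```text
Ttop 188 [ 0.4733 -0.2053  0.2103] mid [ 0.4727 -0.2046  0.211 ] ptp [0.041 0.045 0.015] px 369.9 222.8
[ 0.47270533 -0.20321389  0.21038344]
black blob [369.42268041 223.        ] [362 216  16  15 194] [ 0.4726 -0.2042  0.209 ]
Rtop 199 [0.487  0.2539 0.2157] mid [0.4736 0.1315 0.8675] ptp [0.072 0.297 1.329] px 213.0 213.5
[0.48631077 0.25427908 0.20886005]
black blob [213.44019139 213.96650718] [205 207  18  15 209] [0.4859 0.2539 0.209 ]
pin 22 [ 0.5186 -0.2142  0.1672] mid [ 0.5193 -0.2151  0.1681] ptp [0.012 0.012 0.026] px 371.0 208.3
[ 0.51651949 -0.21447729  0.165     ]
pin z max 0.18115600607505078 ready pin 1.532056382603211
scope 1.532056382603211
```

```bash
python3 - <<'E'
from h import *
t=cam('top')
for u,v in [(70,205),(108,190),(148,199),(95,180),(130,190),(50,235),(465,145),(440,290)]: print(u,v,pt(t,u,v).round(3))
o=get_obs();p=o['eef_pos']
R=cv2.Rodrigues(np.zeros(3))[0]
from scipy.spatial.transform import Rotation as S
q=o['tool_rot'];R=S.from_quat([*q[1:],q[0]]).as_matrix();print(R.round(3))
for w in [(.47,.15,.45),(.473,-.205,.33)]:
    print(w,(R.T@(np.array(w)-p)).round(4)); p=np.array(w)
E
```

```text
70 205 [0.491 0.575 0.394]
108 190 [0.54  0.524 0.301]
148 199 [0.53  0.477 0.123]
95 180 [0.565 0.559 0.305]
130 190 [0.548 0.496 0.221]
50 235 [0.414 0.647 0.345]
465 145 [ 0.732 -0.517  0.121]
440 290 [ 0.258 -0.478 -0.004]
[[ 0.324  0.946 -0.   ]
 [ 0.946 -0.324 -0.   ]
 [-0.     0.    -1.   ]]
(0.47, 0.15, 0.45) [-0.3808  0.3961 -0.1462]
(0.473, -0.205, 0.33) [-0.3348  0.1178  0.1201]
```

```bash
python3 -m creep '[[[0,0,0,0,0,-0.04,0],[0,0,0,0,0,-0.04,0],[0,0,0,0,0,-0.04,0],[0,0,0,0,0,-0.04,0],[0,0,0,-0.027,0.028,0,0],[0,0,0,-0.027,0.028,0,0],[0,0,0,-0.027,0.028,0,0],[0,0,0,-0.027,0.028,0,0],[0,0,0,-0.027,0.028,0,0],[0,0,0,-0.027,0.028,0,0],[0,0,0,-0.027,0.028,0,0],[0,0,0,-0.027,0.028,0,0],[0,0,0,-0.027,0.028,0,0],[0,0,0,-0.027,0.028,0,0]]]' 30
```

```text
t: 1.52
eef_pos: [0.3975, 0.2867, 0.4704]
tool_rot: [-0.002, 0.808, 0.589, 0.001]
contact_force: [0.8, -0.1, 0.0]
gripper_width: -0.001
```

```bash
python3 -m creep '[[[0,0,0,-0.035,0.0175,0.003,0],[0,0,0,-0.035,0.0175,0.003,0],[0,0,0,-0.035,0.0175,0.003,0],[0,0,0,-0.035,0.0175,0.003,0],[0,0,0,-0.035,0.0175,0.003,0],[0,0,0,-0.035,0.0175,0.003,0],[0,0,0,-0.035,0.0175,0.003,0],[0,0,0,-0.035,0.0175,0.003,0],[0,0,0,-0.035,0.0175,0.003,0],[0,0,0,-0.035,0.0175,0.003,0],[0,0,0,-0.035,0.0175,0.003,0],[0,0,0,-0.02,0.01,0.003,0],[0,0,0,0,0,0,0],[0,0,0,0,0,0,0]]]' 30
cat > d.py <<'E'
from h import *
from scipy.spatial.transform import Rotation as S
o=get_obs();q=o['tool_rot'];R=S.from_quat([*q[1:],q[0]]).as_matrix()
def d(w): print('t',o['t'],'pos',o['eef_pos'].round(4),'F',o['contact_force'].round(1),'d tool',(R.T@(np.array(w)-o['eef_pos'])).round(4),'tilt rv tool',S.from_matrix(R.T@np.c_[[R[0,0],R[1,0],0],[R[1,0],-R[0,0],0],[0,0,-1]]).as_rotvec().round(4))
if __name__=='__main__': d([.473,-.205,.30])
E
python3 d.py; python3 -c "
from h import *
save(cam('wrist'),'w1.png');save(cam('side'),'s1.png')"
```

```text
t: 2.68
eef_pos: [0.463, -0.1956, 0.4331]
tool_rot: [-0.001, 0.813, 0.582, 0.007]
contact_force: [0.4, 0.1, 0.4]
gripper_width: 0.002
t 2.6833 pos [ 0.463  -0.1956  0.4331] F [0.4 0.1 0.4] d tool [-0.0073  0.0115  0.1331] tilt rv tool [ 0.0075 -0.0126 -0.    ]
```

View pics/w1.png

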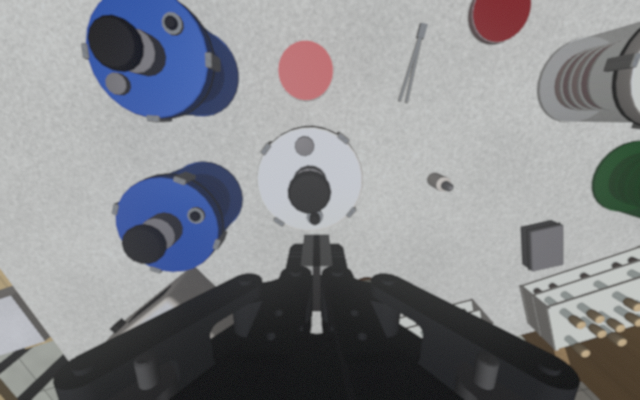

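View pics/s1.png

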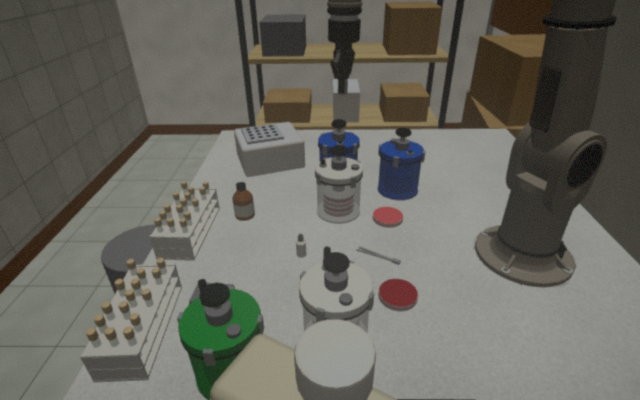

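```bash
python3 - <<'E'
from h import *
c=cam('wrist');g=cv2.cvtColor(c['color'],cv2.COLOR_RGB2GRAY)
cv2.imwrite('pics/w1c.png',cv2.resize(c['color'][120:240,240:380,::-1],None,fx=5,fy=5,interpolation=3))
hc=cv2.HoughCircles(g[150:230,260:360],cv2.HOUGH_GRADIENT,1,20,param1=80,param2=12,minRadius=15,maxRadius=26);print(hc)
for x,y,r in hc[0]: print(onz(c,x+260,y+150,.209).round(4))
print('px308,192',onz(c,308,192,.209).round(4),'pin',pt(c,314,217).round(4), pt(c,308,192).round(4))
E
```

```text
[[[47.5 42.5 21. ]]]
[ 0.4687 -0.202   0.209 ]
px308,192 [ 0.4683 -0.2013  0.209 ] pin [ 0.5115 -0.2089  0.1677] [ 0.4685 -0.2014  0.2083]
```

View pics/w1c.png

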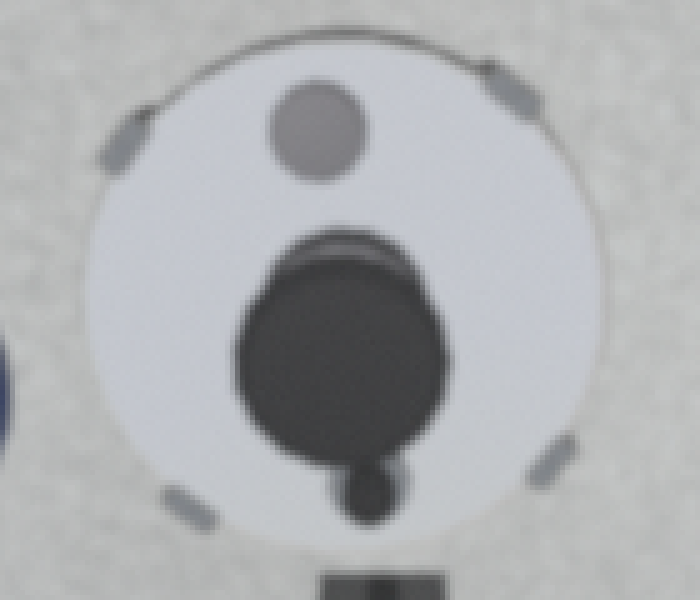

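```bash
python3 -m creep '[[[0.0075,-0.0126,0,-0.005,0.009,0,0],[0,0,0,0,0,0.025,0],[0,0,0,0,0,0.025,0],[0,0,0,0,0,0.025,0],[0,0,0,0,0,0.02,0],[0,0,0,0,0,0.02,0],[0,0,0,0,0,0,0],[0,0,0,0,0,0,0]]]' 
cat > e.py <<'E'
from d import *
d([.470,-.203,.282])
E
python3 e.py;python3 -c "
from h import *
save(cam('wrist'),'w2.png')"
```

```text
t: 3.5
eef_pos: [0.4755, -0.1867, 0.3161]
tool_rot: [-0.001, 0.804, 0.594, 0.005]
contact_force: [0.5, -0.4, 1.4]
gripper_width: 0.006
t 3.5 pos [ 0.4755 -0.1867  0.3161] F [ 0.5 -0.4  1.4] d tool [-0.0175 -0.0006  0.0339] tilt rv tool [ 0.004 -0.01  -0.   ]
```

View pics/w2.png

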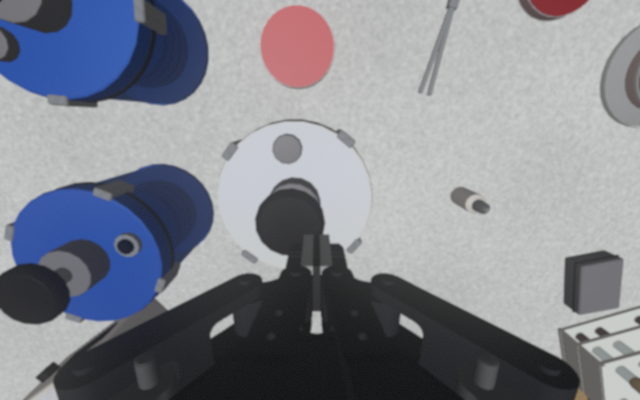

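```bash
python3 -m creep '[[[0.004,-0.01,0,-0.017,0,0,0],[0,0,0,0,0,0,0],[0,0,0,0,0,0.0,0],[0,0,0,0,0,0,0]]]' ;python3 e.py
```

```text
t: 3.88
eef_pos: [0.4732, -0.201, 0.3206]
tool_rot: [0.002, 0.803, 0.596, 0.003]
contact_force: [0.2, 0.0, 0.3]
gripper_width: -0.002
t 3.8833 pos [ 0.4732 -0.201   0.3206] F [0.2 0.  0.3] d tool [-0.003  -0.0028  0.0386] tilt rv tool [ 0.0064 -0.0033 -0.    ]
```

```bash
python3 -m creep '[[[0.006,-0.003,0,-0.003,-0.003,0.01,0],[0,0,0,0,0,0.01,0],[0,0,0,0,0,0.01,0],[0,0,0,0,0,0,0],[0,0,0,0,0,0,0]]]' ;python3 e.py
```

```text
t: 4.3
eef_pos: [0.4703, -0.2014, 0.2885]
tool_rot: [0.0, 0.802, 0.597, 0.001]
contact_force: [-0.3, -0.5, 0.1]
gripper_width: 0.002
t 4.3 pos [ 0.4703 -0.2014  0.2885] F [-0.3 -0.5  0.1] d tool [-0.0016  0.0002  0.0065] tilt rv tool [ 0.0019 -0.002  -0.    ]
```

```bash
python3 - <<'E'
from h import *
c=cam('side')
cv2.imwrite('pics/s2.png',cv2.resize(c['color'][110:230,280:400,::-1],(600,600),interpolation=3))
E
python3 -m creep '[[[0,0,0,-0.001,0,0.006,0],[0,0,0,0,0,0.004,0],[0,0,0,0,0,0.004,0]]]' ;python3 e.py
```

```text
t: 4.6
eef_pos: [0.4703, -0.2026, 0.275]
tool_rot: [-0.0, 0.802, 0.597, 0.002]
contact_force: [-3.7, 2.2, 10.8]
gripper_width: -0.0
t 4.6 pos [ 0.4703 -0.2026  0.275 ] F [-3.7  2.2 10.8] d tool [-0.0005 -0.0002 -0.007 ] tilt rv tool [ 0.0021 -0.0031 -0.    ]
```

View pics/s2.png

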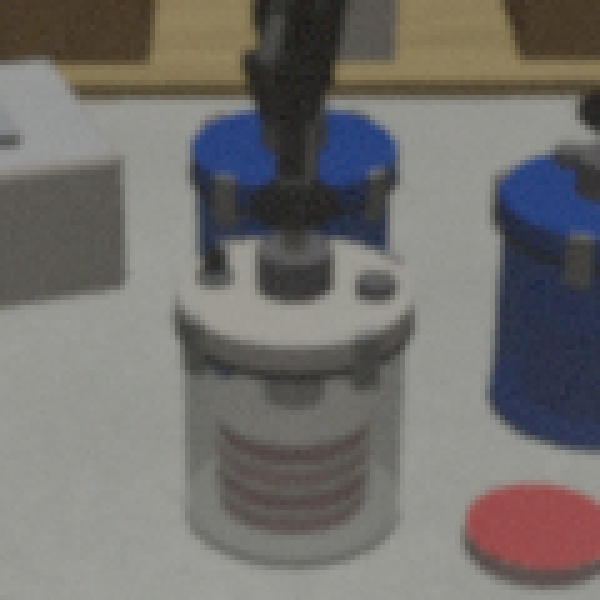

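The fingers stand on the target knob, and its low pin is visible at (213,262) in the crop. The contact force matches the spring, so I'm pressing on to the bottom.

```bash
python3 -m creep '[[[0,0,0,0,0,0.005,0],[0,0,0,0,0,0.005,0],[0,0,0,0,0,0.004,0]]]' ;python3 e.py
```

```text
t: 4.85
eef_pos: [0.4712, -0.2035, 0.2662]
tool_rot: [-0.002, 0.802, 0.597, 0.004]
contact_force: [-24.3, 12.3, 83.4]
gripper_width: -0.002
t 4.85 pos [ 0.4712 -0.2035  0.2662] F [-24.3  12.3  83.4] d tool [ 0.0003 -0.0013 -0.0158] tilt rv tool [ 0.0019 -0.0092 -0.    ]
```

```bash
python3 -m creep '[[[0,0,0,0,0,-0.008,0],[0,0,0,0,0,-0.008,0],[0,0,0,0,0,-0.008,0],[0,0,0,0,0,-0.006,0],[0,0,0,0,0,0,0],[0,0,0,0,0,0,0]]]' ;python3 e.py
cat > look.py <<'E'
import sys
from h import *
n=sys.argv[1]
c=cam('side');w=cam('wrist')
a=cv2.resize(c['color'][130:190,300:380],(640,480),interpolation=3)
cv2.imwrite('pics/s_%s.png'%n,a[:,:,::-1]);save(w,'w_%s.png'%n)
# column pixel of pin in side view, expected tip pixel for pin extensions
for e in (0,.01,.02,.03,.0375,.04): print(e,proj(c,[.517,-.212,.160+e]).round(1),end=' ')
E
python3 look.py 1
```

```text
t: 5.35
eef_pos: [0.4718, -0.2048, 0.3002]
tool_rot: [-0.002, 0.803, 0.596, 0.006]
contact_force: [-0.3, 0.1, 0.3]
gripper_width: -0.001
t 5.35 pos [ 0.4718 -0.2048  0.3002] F [-0.3  0.1  0.3] d tool [ 0.001  -0.0023  0.0182] tilt rv tool [ 0.0046 -0.0123 -0.    ]
0 [321.8 161.6] 0.01 [321.7 158.5] 0.02 [321.7 155.3] 0.03 [321.6 152. ] 0.0375 [321.6 149.6] 0.04 [321.6 148.7]
```

View pics/s_1.png

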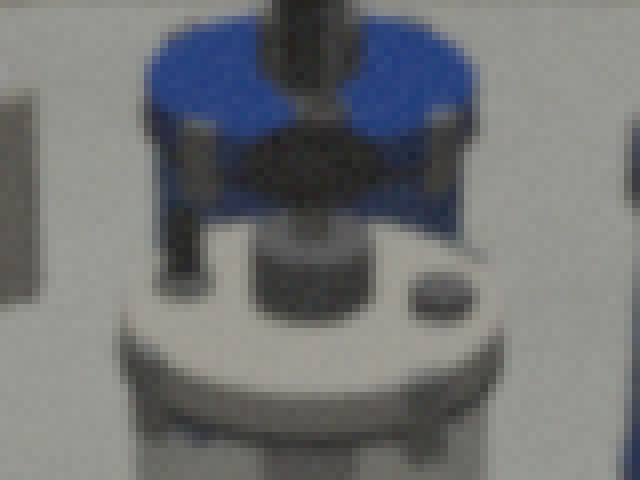

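View pics/w_1.png

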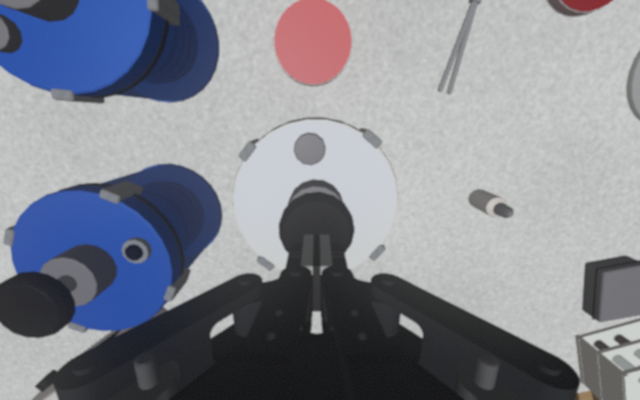

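```bash
python3 -m creep '[[[0.004,-0.012,0,0.001,-0.002,0.006,0],[0,0,0,0,0,0.006,0],[0,0,0,0,0,0.006,0],[0,0,0,0,0,0.005,0],[0,0,0,0,0,0.004,0]]]' ;python3 e.py
```

```text
t: 5.87
eef_pos: [0.4701, -0.203, 0.2705]
tool_rot: [0.0, 0.803, 0.596, -0.001]
contact_force: [-3.4, 1.7, 12.1]
gripper_width: 0.001
t 5.8667 pos [ 0.4701 -0.203   0.2705] F [-3.4  1.7 12.1] d tool [-0.     -0.0001 -0.0115] tilt rv tool [-0.001   0.0014 -0.    ]
```

```bash
python3 -m creep '[[[0,0,0,0,0,0.003,0],[0,0,0,0,0,0.003,0]]]' ;python3 e.py
```

```text
t: 6.03
eef_pos: [0.4706, -0.2035, 0.2663]
tool_rot: [-0.001, 0.803, 0.596, -0.0]
contact_force: [-18.8, 8.5, 66.0]
gripper_width: 0.002
t 6.0333 pos [ 0.4706 -0.2035  0.2663] F [-18.8   8.5  66. ] d tool [ 0.0003 -0.0008 -0.0157] tilt rv tool [-0.002  -0.0009  0.    ]
```

Bottomed out; letting it up and checking the pin.

```bash
python3 -m creep '[[[0,0,0,0,0,-0.008,0],[0,0,0,0,0,-0.008,0],[0,0,0,0,0,-0.008,0],[0,0,0,0,0,-0.006,0],[0,0,0,0,0,0,0],[0,0,0,0,0,0,0]]]' ;python3 e.py
python3 look.py 2
```

```text
t: 6.53
eef_pos: [0.4703, -0.2035, 0.2963]
tool_rot: [-0.003, 0.803, 0.596, -0.001]
contact_force: [-0.7, 1.2, -0.0]
gripper_width: 0.006
t 6.5333 pos [ 0.4703 -0.2035  0.2963] F [-0.7  1.2 -0. ] d tool [ 0.0003 -0.0003  0.0143] tilt rv tool [-0.0052 -0.0015  0.    ]
0 [321.8 161.6] 0.01 [321.7 158.5] 0.02 [321.7 155.3] 0.03 [321.6 152. ] 0.0375 [321.6 149.6] 0.04 [321.6 148.7]
```

View pics/s_2.png

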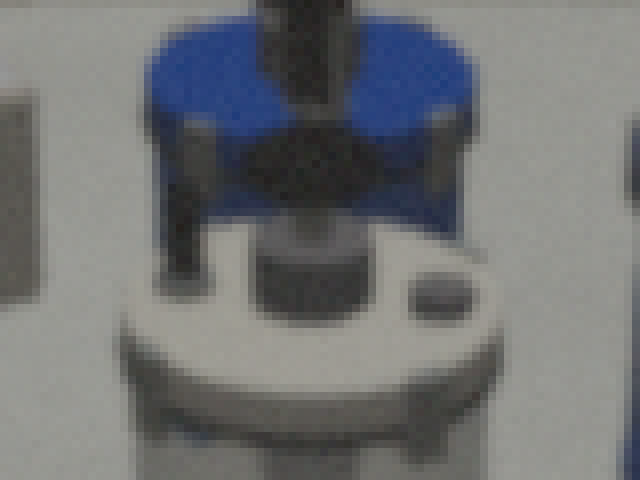

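The tip is now near crop row 180 (v≈152.5), so the pin is about 28 mm out. Starting stroke 3.

```bash
python3 -m creep '[[[-0.005,-0.001,0,0,0,0.006,0],[0,0,0,0,0,0.006,0],[0,0,0,0,0,0.006,0],[0,0,0,0,0,0.004,0],[0,0,0,0,0,0.003,0]]]' ;python3 e.py
```

```text
t: 7.05
eef_pos: [0.4705, -0.2036, 0.2694]
tool_rot: [-0.0, 0.803, 0.596, 0.0]
contact_force: [-3.5, 2.0, 12.2]
gripper_width: 0.001
t 7.05 pos [ 0.4705 -0.2036  0.2694] F [-3.5  2.  12.2] d tool [ 0.0004 -0.0007 -0.0126] tilt rv tool [ 0.0001 -0.0011 -0.    ]
```

```bash
python3 -m creep '[[[0,0,0,0,0,0.003,0],[0,0,0,0,0,0.002,0]]]' ;python3 e.py
```

```text
t: 7.22
eef_pos: [0.4709, -0.204, 0.2664]
tool_rot: [-0.002, 0.803, 0.596, 0.001]
contact_force: [-15.1, 8.1, 53.5]
gripper_width: 0.001
t 7.2167 pos [ 0.4709 -0.204   0.2664] F [-15.1   8.1  53.5] d tool [ 0.0008 -0.0012 -0.0156] tilt rv tool [-0.001 -0.004  0.   ]
```

```bash
python3 -m creep '[[[0,0,0,0,0,-0.008,0],[0,0,0,0,0,-0.008,0],[0,0,0,0,0,-0.008,0],[0,0,0,0,0,-0.008,0],[0,0,0,0,0,-0.03,0],[0,0,0,0,0,-0.03,0],[0,0,0,0,0,-0.03,0],[0,0,0,0,0,-0.02,0],[0,0,0,0,0,0,0],[0,0,0,0,0,0,0]]]' ;python3 e.py
python3 look.py 3
python3 - <<'E'
from h import *
c=cam('side')
# ready pin crop for comparison, same scale logic
cv2.imwrite('pics/s_3r.png',cv2.resize(c['color'][235:310,295:395,::-1],(640,480),interpolation=3))
rp=(.499,.211)
for e in (0,.0375,.04): print(e,proj(c,[.486+.046*.8,.254-.046*.6,.16+e]).round(1))
# side profile of pin column intensities
g=cv2.cvtColor(c['color'],cv2.COLOR_RGB2GRAY).astype(int)
print(g[140:168,318:327])
E
```

```text
t: 8.05
eef_pos: [0.4693, -0.2043, 0.4116]
tool_rot: [-0.005, 0.803, 0.595, -0.002]
contact_force: [-0.4, 0.4, 0.2]
gripper_width: -0.005
t 8.05 pos [ 0.4693 -0.2043  0.4116] F [-0.4  0.4  0.2] d tool [0.0011 0.0015 0.1296] tilt rv tool [-0.0091 -0.0028  0.    ]
0 [321.8 161.6] 0.01 [321.7 158.5] 0.02 [321.7 155.3] 0.03 [321.6 152. ] 0.0375 [321.6 149.6] 0.04 [321.6 148.7] 0 [315.2 266.2]
0.0375 [314.8 250.9]
0.04 [314.7 249.8]
[[ 92  70  67  64  66  63  64  66  66]
 [ 94  69  64  63  68  66  69  60  63]
 [ 86  57  63  63  64  66  70  69  65]
 [ 77  51  58  59  63  66  71  67  66]
 [ 78  48  49  50  61  75  79  80  73]
 [ 82  47  43  47  59  80  89  89  86]
 [ 92  53  43  51  56  69  73  78  76]
 [113  65  49  50  54  62  63  64  65]
 [132  89  49  49  46  60  64  61  58]
 [138  93  53  38  49  51  56  59  58]
 [140  99  52  45  40  46  51  58  58]
 [143  94  58  42  40  34  43  55  56]
 [139  99  55  40  42  42  47  57  59]
 [140 106  60  41  40  40  40  53  57]
 [142 109  65  40  37  40  42  52  56]
 [146 108  65  40  40  42  45  51  57]
 [144 110  64  41  41  36  47  52  59]
 [144 109  61  44  37  37  42  69  78]
 [142 109  66  45  36  42  55  87 116]
 [142 114  64  42  38  39  62 104 138]
 [144 114  70  44  40  44  61 105 143]
 [148 128  86  54  42  39  59 104 143]
 [151 138 100  54  45  40  56  99 139]
 [149 131  90  54  43  44  52  90 129]
 [146 119  84  68  58  59  70  92 118]
 [146 114  87  83  78  78  84  88 111]
 [148 124 102  87  84  83  88 103 127]
 [151 147 134 121 112 111 120 130 145]]
```

View pics/s_3.png

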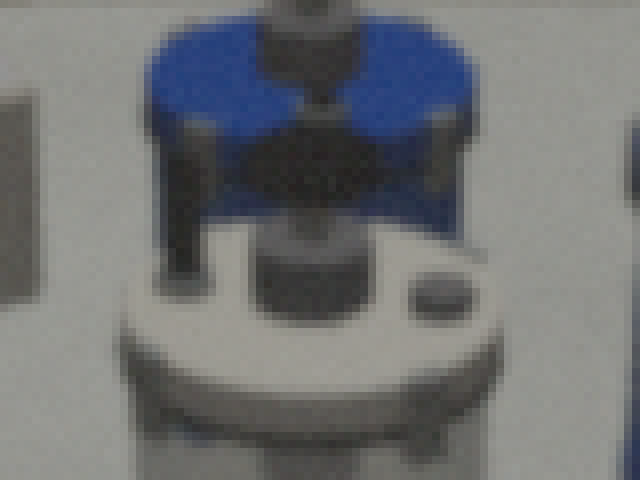

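View pics/w_3.png

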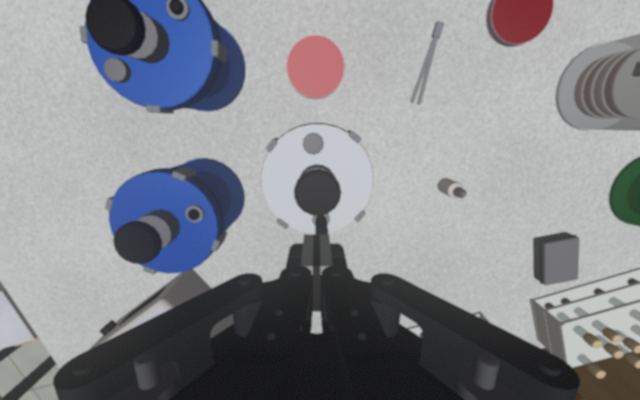

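View pics/s_3r.png

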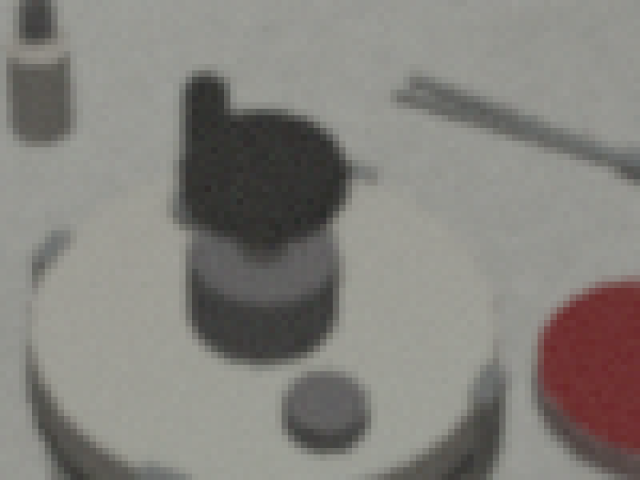

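```bash
python3 -m creep '[[[-0.009,-0.003,0,0,0.03,-0.01,0],[0,0,0,0,0.03,0,0],[0,0,0,0,0.03,0,0],[0,0,0,0,0.02,0,0],[0,0,0,0,0,0,0],[0,0,0,0,0,0,0]]]'
python3 - <<'E'
from h import *
np.set_printoptions(linewidth=200)
c=cam('side');w=cam('wrist');t=cam('top')
save(w,'w_4.png');save(t,'t_4.png')
print(np.round(c['range_z'][142:168,318:328],3))
E
```

```text
t: 8.7
eef_pos: [0.5746, -0.2357, 0.4081]
tool_rot: [-0.008, 0.803, 0.595, -0.006]
contact_force: [-1.0, 0.4, -0.3]
gripper_width: 0.002
[[1.276 1.265 1.264 1.266 1.267 1.265 1.268 1.264 1.263 1.264]
 [1.283 1.272 1.261 1.261 1.257 1.258 1.262 1.261 1.26  1.257]
 [1.282 1.276 1.268 1.259 1.254 1.255 1.252 1.25  1.257 1.256]
 [1.282 1.273 1.269 1.261 1.258 1.244 1.238 1.242 1.246 1.248]
 [1.286 1.276 1.265 1.261 1.259 1.248 1.243 1.24  1.236 1.239]
 [1.286 1.273 1.268 1.263 1.258 1.25  1.242 1.244 1.24  1.241]
 [1.588 1.278 1.274 1.266 1.262 1.25  1.249 1.243 1.243 1.246]
 [1.568 1.296 1.274 1.265 1.105 1.107 1.249 1.246 1.248 1.243]
 [1.571 1.303 1.102 1.099 1.1   1.1   1.1   1.242 1.246 1.248]
 [1.556 1.302 1.102 1.098 1.095 1.096 1.098 1.244 1.249 1.249]
 [1.553 1.305 1.108 1.099 1.099 1.099 1.102 1.257 1.251 1.253]
 [1.548 1.309 1.106 1.099 1.1   1.099 1.104 1.255 1.256 1.253]
 [1.536 1.311 1.105 1.102 1.102 1.102 1.105 1.25  1.255 1.262]
 [1.522 1.315 1.107 1.103 1.104 1.108 1.106 1.256 1.258 1.264]
 [1.522 1.321 1.11  1.108 1.106 1.107 1.108 1.269 1.272 1.267]
 [1.519 1.318 1.117 1.105 1.107 1.106 1.109 1.273 1.265 1.267]
 [1.511 1.319 1.118 1.112 1.108 1.107 1.113 1.164 1.164 1.168]
 [1.497 1.5   1.305 1.112 1.111 1.109 1.11  1.161 1.169 1.162]
 [1.487 1.494 1.312 1.112 1.112 1.111 1.115 1.158 1.156 1.156]
 [1.486 1.489 1.152 1.112 1.115 1.117 1.112 1.155 1.155 1.151]
 [1.485 1.149 1.146 1.119 1.114 1.116 1.116 1.148 1.145 1.148]
 [1.143 1.141 1.129 1.121 1.116 1.118 1.115 1.129 1.143 1.14 ]
 [1.135 1.124 1.122 1.117 1.121 1.117 1.118 1.123 1.125 1.136]
 [1.133 1.127 1.117 1.12  1.118 1.117 1.122 1.119 1.122 1.131]
 [1.132 1.126 1.125 1.119 1.117 1.118 1.117 1.121 1.127 1.128]
 [1.121 1.122 1.12  1.122 1.119 1.116 1.122 1.121 1.12  1.12 ]]
```

View pics/w_4.png

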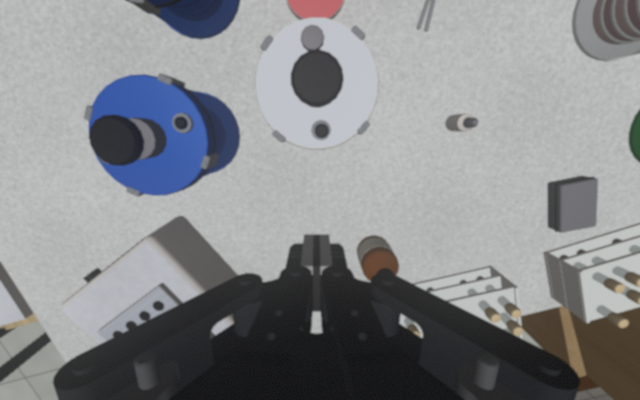

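View pics/t_4.png

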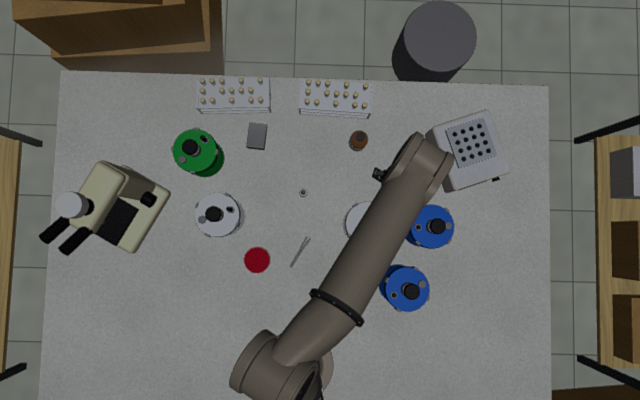

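```bash
python3 - <<'E'
from h import *
np.set_printoptions(linewidth=200)
c=cam('side')
print('side far-edge rows',[(e,proj(c,[.517,-.219,.160+e])[1].round(2)) for e in (.03,.034,.036,.0375,.04)])
for i in range(2):
    w=cam('wrist')
    v,u=np.mgrid[0:400,0:640]
    d=np.stack([(u-w['cx'])/w['f'],(v-w['cy'])/w['f'],np.ones(u.shape)],-1)@w['R']
    P=w['C']+d*w['range_z'][...,None]
    k=P[70:86,308:326,2]; print('knob',np.median(k).round(4),k.mean().round(4))
    l=np.r_[P[100:120,280:300,2].ravel(),P[100:120,345:365,2].ravel()]; print('lid',np.median(l).round(4))
    p=P[127:133,318:325,2]; print('pin',np.median(p).round(4)); 
print((P[118:142,312:331,2]*1000).round(0).astype(int))
s=w['color'][100:150,290:352,::-1]; cv2.imwrite('pics/w4c.png',cv2.resize(s,None,fx=10,fy=10,interpolation=3))
E
```

```text
side far-edge rows [(0.03, np.float64(150.93)), (0.034, np.float64(149.63)), (0.036, np.float64(148.98)), (0.0375, np.float64(148.48)), (0.04, np.float64(147.67))]
knob 0.2084 0.2113
lid 0.1495
pin 0.1993
knob 0.2084 0.2122
lid 0.1495
pin 0.1991
[[150 151 150 149 149 149 150 150 149 150 149 148 150 149 150 150 149 148 149]
 [150 149 150 149 149 150 148 149 150 149 147 148 150 148 149 149 150 149 148]
 [148 149 149 149 149 150 149 155 156 156 155 155 148 151 149 150 150 149 149]
 [149 150 149 147 155 155 156 155 155 154 156 155 155 156 149 150 151 150 150]
 [151 149 150 156 155 155 156 154 156 157 156 157 155 154 154 150 148 151 150]
 [149 149 155 155 481 156 155 155 154 156 156 154 156 157 156 155 155 149 149]
 [149 155 156 155 154 156 161 196 197 198 198 197 481 155 156 156 156 149 150]
 [150 156 155 156 155 198 197 197 199 199 199 199 199 196 199 155 155 154 150]
 [156 156 156 155 190 199 199 199 198 200 200 199 199 198 198 197 155 155 151]
 [156 157 154 157 198 198 198 200 200 200 201 200 200 199 198 198 157 155 150]
 [154 155 155 198 198 200 198 200 199 200 198 199 199 201 199 19
[... 342 characters left out ...]
55 155 198 198 481 199 199 199 198 199 199 200 199 198 198 155 149]
 [149 155 155 155 199 200 200 200 198 200 200 199 197 199 198 198 155 155 150]
 [150 156 156 156 197 197 198 201 199 199 199 198 199 199 197 155 156 151 150]
 [148 150 156 157 154 154 197 198 199 197 199 199 199 197 197 155 150 149 150]
 [151 151 150 154 154 156 155 197 198 198 198 198 198 156 154 155 149 149 149]
 [149 150 150 150 155 156 155 156 155 155 155 154 156 155 148 150 149 150 149]
 [150 149 151 150 151 149 150 155 156 155 155 155 150 150 150 149 149 149 149]
 [150 150 149 149 150 148 149 149 149 149 149 149 150 149 151 150 148 151 150]
 [150 148 148 151 148 149 149 149 149 149 150 151 149 150 150 149 150 151 149]]
```

View pics/w4c.png

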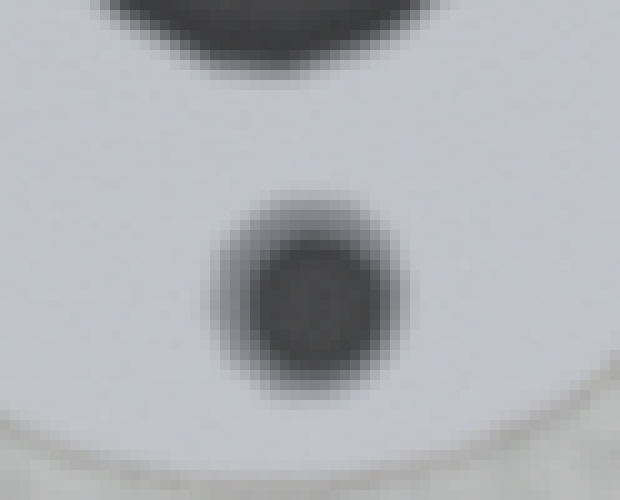

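Measured from the wrist depth, the lid reads 149.5 mm, the knob 208.4 mm (so it is up) and the pin tip 199.2 mm. Correcting against the known lid and knob heights puts the pin at about 39.8 mm, which is fully out. The side-view edge gives roughly 36–37 mm, but one pixel there is about 3 mm and calibration adds another 2 mm. I'll do one relative check against the finished jar before handing in.

```bash
python3 - <<'E'
from h import *
def H(c):
    v,u=np.mgrid[0:400,0:640]
    d=np.stack([(u-c['cx'])/c['f'],(v-c['cy'])/c['f'],np.ones(u.shape)],-1)@c['R']
    return c['C']+d*c['range_z'][...,None]
s=[H(cam('side'))[...,2] for _ in range(4)]; Z=np.median(s,0)
print('target pin top rows z',Z[148:153,321:324].round(4).tolist())
print('ready pin col z',Z[243:256,325:330].round(3).tolist())
print('knobs target max', np.sort(Z[145:152,333:346].ravel())[-20:].round(3), 'ready',np.median(Z[256:266,330:344]).round(4))
t=np.median([H(cam('top')) for _ in range(3)],0)
print('top ready pin',np.sort(t[206:215,226:234,2].ravel())[-8:].round(4),'ready knob',np.median(t[211:217,209:217,2]).round(4))
o=get_obs();print(o['t'],o['contact_force'].round(2),abs(o['joint_vel']).max())
E
```

```text
target pin top rows z [[0.132, 0.1337, 0.1387], [0.1289, 0.1976, 0.1973], [0.1978, 0.1983, 0.1983], [0.1953, 0.1958, 0.1963], [0.1929, 0.1941, 0.1936]]
ready pin col z [[-0.001, -0.002, -0.002, -0.001, -0.002], [-0.001, -0.001, -0.002, -0.002, -0.002], [-0.002, -0.002, -0.001, -0.002, -0.002], [-0.002, 0.198, 0.199, -0.002, -0.001], [0.199, 0.199, 0.199, 0.199, 0.198], [0.199, 0.199, 0.198, 0.198, 0.199], [0.198, 0.198, 0.199, 0.199, 0.198], [0.197, 0.198, 0.198, 0.198, 0.197], [0.195, 0.196, 0.195, 0.197, 0.195], [0.193, 0.194, 0.194, 0.193, 0.192], [0.191, 0.191, 0.191, 0.191, 0.208], [0.188, 0.189, 0.205, 0.207, 0.207], [0.186, 0.208, 0.208, 0.208, 0.207]]
knobs target max [0.207 0.207 0.207 0.208 0.208 0.208 0.208 0.208 0.208 0.208 0.208 0.208
 0.208 0.208 0.208 0.208 0.208 0.208 0.208 0.208] ready 0.2075
top ready pin [0.2007 0.2009 0.2015 0.2021 0.2026 0.2029 0.2031 0.2038] ready knob 0.2099
9.35 [ 0.68  0.03 -0.04] 0.004498857872775074
```

The same camera gives 198 mm for the target pin and 198.5–199 mm for the finished one. Both knobs are up and the arm is clear, so I'm handing in.

```bash
python3 -c "
from station import hand_in
print(hand_in())"
```

```text
the job is handed in; nothing more can be done
None
```

I pumped the white jar with the low pin (knob at about x 0.470, y −0.203 m) three full strokes with closed fingertips. I then drew the arm clear and handed the job in at about 9.4 s; no verdict was reported.

- **Strokes:** each one reached the bottom, where the wrist force rose to 83, 66 and 53 N. That is under the 120 N limit, though well above what the 14 N spring needs.
- **Pin:** wrist depth, scaled by the known lid and knob heights, put it about 39.8 mm out. In the side camera its tip read 198 mm, against 198.5–199 mm for the finished jar's pin.
- **Knobs and arm:** both knobs were up. The arm was clear and nearly still, with contact force under 1 N.
- **Disagreement:** the coarse side-view edge estimate gave only about 36–37 mm for the pin. One pixel there is about 3 mm, so I trusted the depth readings.
- **Not measured:** I did not measure how far the jars or bystanders moved. In the last top picture nothing visible looked shifted, but the arm hid part of the scene. That included most of the pumped jar, the pink dish and the amber bottle's surroundings.

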